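# Slide a drill core through the loop meter up to its stop

### The job

Take the long drill core from the wooden rest and set it down, without dropping it, in the V-groove rail of the loop meter, all of it on the open side of the white loop; leave the short core, the stone and the tile where they are. Then slide it gently along the groove through the loop until its end meets the stop screw, and to seat it bear on the screw steadily for a second with about 10 N beyond what the sliding takes - the nylon screw must never get more than 16 N. Leave the core lying there against the screw.

Things in the scene. Friction and masses are not known exactly. Their poses are not given: they have to be found in the camera images.
- core: the long drill core, grey banded rock, a plain cylinder 36 mm in diameter and 160 mm long, about 0.44 kg (0.37 to 0.51). Origin at its centre; its y axis runs along the cylinder, ends at y = -80 and +80 mm (either end may go first). It starts in one of the two V-notch places of the rest.
- short_core: a second core of the same rock and diameter (36 mm) but only 100 mm long, in the other place of the rest; origin at its centre, y along its axis. Not to be moved.
- rest: fixed wooden rest for two cores: board 168 (x) by 92 mm (y), 10 mm thick, two notched battens 12 mm thick at y = -30 and +30 mm, 31.5 mm high, 48 mm apart. Cores lie along its y, at x = -40 and +40 mm, axis 39.5 mm above the table, their middle within 12 mm of y = 0. Origin under the centre, z up.
- meter: fixed loop meter: grey plastic V rail on a wooden base board (90 by 400 mm, 12 mm thick), passing through an upright white coil loop to a grey end block with a stop screw. Origin at table height under the loop's centre; z up; +y is the direction in which a core is slid, along the line x = 0. The loop's open side, where cores are laid in, is y below -15 mm.
- meter_groove (a point): open end of the 90 degree V groove (meter y = -245 mm; the groove ends at y = +112 mm), on the line on which the axis of a 36 mm core lies when seated: 82 mm above the table, meter x = 0. The rail's edges are 73 mm above the table, 18 mm either side, so fingertips can come down behind a core's end to just below its axis. Sliding a core takes 2 to 7 N.
- meter_loop (a point): centre of the white coil loop, 82 mm above the table, on the seated core's axis: a ring 30 mm thick along the groove (meter y = -15 to +15 mm), hole 68 mm, outside 116 mm, top 140 mm above the table. The core passes through the hole lying in the groove. Axes as the meter's.
- meter_block (a point): middle of the top of the grey end block, 106 mm above the table at meter y = +124 mm. Through the block, on the core's axis, goes a rigid white nylon stop screw (stopscrew), 16 mm thick, with a flat 24 mm pad towards the loop. It is locked at another setting each time: the pad's face lies anywhere from meter y = +35 to +95 mm, is not reported and must be found by feel.
- stone: a loose reddish stone, about 75 by 60 by 45 mm, lying on the table; origin under its centre. Not to be moved.
- tile: a loose white marble tile 80 by 80 by 12 mm flat on the table; origin at the centre of its underside. Not to be moved.
There are look-alikes about, which are no part of the job. Leave any yellow look-alike of the core alone.

How it is judged:
By the outcome, as a careful person would: the job done as asked, in the order asked, and still so for the second after the job is handed in, with the robot touching nothing.
It also fails if it takes over 72 s, if anything falls off the work surface, if the arm or the gripper's body presses on something with over 40 N, if the wrist force passes 120 N, or if a joint passes its speed limit or range.

### The arm

A 6-joint arm with a two-finger parallel gripper is mounted at the origin on the work surface. World frame = base frame: x ahead of the robot, y to its left, z up, the work surface at z = 0. Lengths are in m, angles in rad, forces in N, time in s.
With the tool pointing down it reaches from about 0.35 to 0.775 m from the base axis. Payload 5.5 kg.
Tool frame: the origin (TCP) lies between the finger pads; the fingertips stand env.nose_length ahead of it and the grasp point (between the pads) lies 8 mm behind it (env.nose_length is the distance from the TCP to the fingertips, in m); z points along the fingers, y is the direction in which the jaws open and shut (so a half turn about z gives the same grasp; the last joint's range is limited). The gripper opens to 85 mm and grips with 20 to 120 N. Pads are 22 mm wide; open, the fingers measure 114 mm over their backs; the gripper's body (76 mm by 85 mm) begins 54 mm behind the grasp point. The pads swing forward as they close: fully open they stand 13 mm farther back than shut.
Start: joints at [0.999, 0.313, 0.046, 1.304, 0, 1.431], TCP at [0.241, 0.522, 0.242] pointing down, gripper open.
Joint ranges: [-2.76, 2.76], [-0.86, 1.69], [-1.03, 1.26], [-2.2, 2.34], [-1.47, 1.5], [-3.14, 3.14]. Speed limits (rad/s): [2.57, 2.57, 3.14, 3.14, 3.14, 3.14].

### API

Orientations are given as a unit quaternion [w, x, y, z].
In Python, from workcell import env gives the robot as it stands. The module is installed in compiled form; this text tells all that it offers.
- The arm moves only by the shell command python3 -m creep 'ROWS' [FORCE]. ROWS is a JSON object of lists of equal length, an entry for each row: "hand": the finger opening in mm, from 0 to 85.4; "delta_pos": the shift along the tool's x, y, z scaled (see below), a list of three; "turn": the turn about the tool's z scaled (see below). In form: {"hand": [hand, ...], "delta_pos": [[dx, dy, dz], ...], "turn": [turn, ...]}. A call has exactly 5 rows; each row shifts and turns the commanded pose from where the row before left it, along the tool's axes as they then stand; what a row does not reach is not made up. The controller multiplies each number of a shift by 0.8 m and each number of a turn by 5 degrees. A row lasts 1/12 s, in which the tool goes at most 41.7 mm and 7.16 degrees, less where a joint would pass 70% of its speed; a pose out of reach is approached as far as the arm can. A call with a number of a shift or a turn outside -1 to 1 is refused whole. A call with a gripper value outside its range is refused whole. The fingers move at their own pace and stop on an object; FORCE is the grip in N (left out, the last holds). Time passes only in rows, so rows that do not move let the fingers close, or fill a call up. It gives the time, the measured TCP pose, the force and the opening at its end, in the units of the state.
- env.get_state(): the state, without advancing time (a new reading comes with each control period).
- env.read_camera(name): name is "scene" or "side" or "wrist"; returns a dict with "pixels" (420x560x3 uint8, red, green, blue), "depth" (420x560 float32, m along the optical axis (not along the pixel's ray), 0 where there is no reading), "fx", "fy", "cx", "cy" (pixels), "origin" and "orientation" of the camera in the world. Camera axes: x right, y down, z forward; pixel columns grow to the right and rows downward; lengths in m; the calibration is good to about 2 mm. The wrist camera is an equidistant fisheye: a pixel r from the principal point sees the ray r / f radians off the axis. A picture is of the moment at which its call begins.
- env.hand_in(): hands the job in, once; it reports no verdict.
Trained networks look in the newest picture that a camera, given by its name, has taken for a name from the list of things; names that differ only in an ending like _2 or _b are one class to them, and where a whole thing is asked for, a point or a joint stands for the part that bears it (a point fixed in the world has none). Each returns a list of dicts, best first, with "score" (0 to 1); they miss things now and then, are a little off and sometimes report something else, mostly with a low value. They report only what shows in the picture. A call takes as long as a camera call. They do not tell look-alikes from the thing itself.
- env.find_in(camera, target): "location" ([row, column] in pixels, amid what is visible of it).
- env.pinpoint(camera, target): "location" ([row, column] in pixels: a listed point, or the origin of a listed thing).
The state is a dict: "clock": time; "joint_pos": joint angles; "qvel": joint speeds; "tau": joint torques, N m; "tcp_pos": TCP position; "orientation": TCP orientation; "wrist_force": force on the tool from outside, world axes, zero at the start; "ft_torque": the same for the moment, N m; "finger_gap": finger opening in m.
Only numpy, scipy, OpenCV 4.12 (cv2) and the standard library are available. Lean on these libraries where they do the work, as an engineer would, in place of code of your own. Each camera call takes 0.05 s, during which the arm holds its last target.

## Working session

There is one attempt and no reset: what is moved stays moved. The work goes in short steps, Python scripts to look and compute and a shell command to move; the robot and the scene stay as the last step left them, time stands still between calls to the robot, and variables do not carry over. Pictures are saved under pics/ and viewed, and the job is handed in when it is done.

```bash
mkdir -p pics; ls; cat > h.py <<'E'
import numpy as np, cv2
from scipy.spatial.transform import Rotation as R
from workcell import env
def rot(q): return R.from_quat([q[1],q[2],q[3],q[0]]).as_matrix()
def px2w(c,name,rc):
    r,k=rc; d=float(c['depth'][int(round(r)),int(round(k))])
    x=(k-c['cx'])/c['fx']; y=(r-c['cy'])/c['fy']
    if name=='wrist':
        rr=np.hypot(x,y); s=np.tan(rr)/rr if rr>1e-9 else 1; x*=s;y*=s
    return np.array(c['origin'])+rot(c['orientation'])@(np.array([x,y,1])*d)
def cloud(c,name):
    H,W=c['depth'].shape
    k,r=np.meshgrid(np.arange(W),np.arange(H)); d=c['depth']
    x=(k-c['cx'])/c['fx']; y=(r-c['cy'])/c['fy']
    if name=='wrist':
        rr=np.hypot(x,y)+1e-9; s=np.tan(np.minimum(rr,1.5))/rr; x=x*s;y=y*s
    P=np.stack([x*d,y*d,d],-1)
    return P@rot(c['orientation']).T+np.array(c['origin'])
def save(c,fn): cv2.imwrite(fn,cv2.cvtColor(c['pixels'],cv2.COLOR_RGB2BGR))
E
python3 - <<'E'
from h import *
s=env.get_state(); print({k:np.round(v,3) for k,v in s.items()}, env.nose_length)
for n in ['scene','side','wrist']:
    c=env.read_camera(n); save(c,f'pics/{n}0.png'); np.savez(f'{n}0.npz',**c)
    print(n,np.round(c['origin'],3),np.round(c['orientation'],3),c['fx'])
    for t in ['core','short_core','rest','meter','meter_groove','meter_loop','meter_block','stone','tile']:
        for o in env.pinpoint(n,t)[:3]:
            print(t,o['score'],np.round(o['location']),end=' ')
            try: print(np.round(px2w(c,n,o['location']),3))
            except Exception as e: print(e)
E
```

```text
pics
{'clock': np.float64(0.0), 'joint_pos': array([ 0.999,  0.314,  0.045,  1.304, -0.   ,  1.431]), 'qvel': array([-0.001, -0.001, -0.001, -0.001,  0.   ,  0.001]), 'tau': array([-0.0000e+00, -4.8063e+01,  2.9854e+01,  2.0000e-02, -0.0000e+00,
       -0.0000e+00]), 'tcp_pos': array([0.24 , 0.522, 0.241]), 'orientation': array([-0.   ,  0.214,  0.977, -0.001]), 'wrist_force': array([ 0.757, -0.428, -1.196]), 'ft_torque': array([-0.018,  0.042,  0.049]), 'finger_gap': np.float64(0.085)} 0.011
scene [1.183 0.25  0.752] [-0.256  0.544  0.728 -0.329] 492.2768692417909
core 0.71 [258. 420.] [0.449 0.322 0.054]
core 0.65 [208. 386.] [0.284 0.235 0.029]
core 0.26 [248. 214.] [ 0.594 -0.054  0.109]
short_core 0.98 [289. 423.] [0.528 0.334 0.052]
short_core 0.61 [260. 273.] [0.587 0.059 0.104]
rest 0.6 [288. 417.] [0.532 0.323 0.054]
meter 0.86 [276. 221.] [ 0.585 -0.049  0.024]
meter 0.63 [241. 288.] [0.441 0.046 0.015]
meter_groove 0.92 [210. 112.] [ 0.444 -0.385 -0.001]
meter_groove 0.32 [259. 272.] [0.583 0.056 0.102]
meter_groove 0.25 [286. 417.] [0.526 0.322 0.053]
meter_loop 0.81 [249
[... 251 characters left out ...]
 228.] [0.435 0.323 0.057]
core 0.17 [227. 335.] [ 0.583 -0.053  0.068]
short_core 0.89 [155. 251.] [0.509 0.32  0.048]
short_core 0.33 [332. 296.] [ 0.373 -0.244  0.014]
rest 0.8 [170. 241.] [0.453 0.26  0.06 ]
meter 0.69 [247. 333.] [ 0.545 -0.107  0.071]
meter_groove 0.75 [314. 378.] [ 0.54  -0.306  0.065]
meter_loop 0.93 [230. 338.] [ 0.581 -0.067  0.073]
meter_loop 0.53 [239. 262.] [0.41  0.025 0.028]
meter_block 0.88 [188. 315.] [0.583 0.06  0.109]
stone 0.69 [237. 266.] [0.42  0.023 0.029]
tile 0.89 [334. 296.] [ 0.37  -0.246  0.012]
wrist [0.179 0.55  0.374] [0.114 0.835 0.534 0.073] 325.19226210127806
core 0.93 [290. 101.] [0.267 0.247 0.035]
tile 0.7 [376.   8.] [0.201 0.463 0.332]
```

View pics/scene0.png

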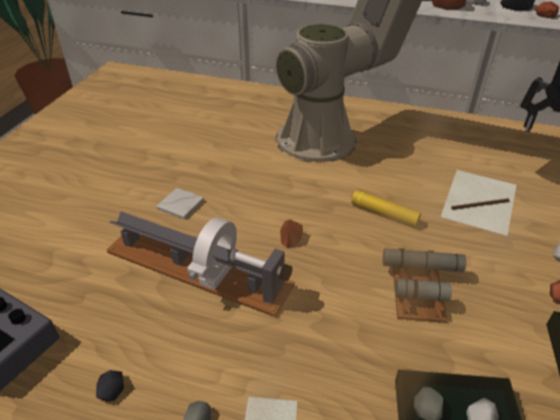

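View pics/side0.png

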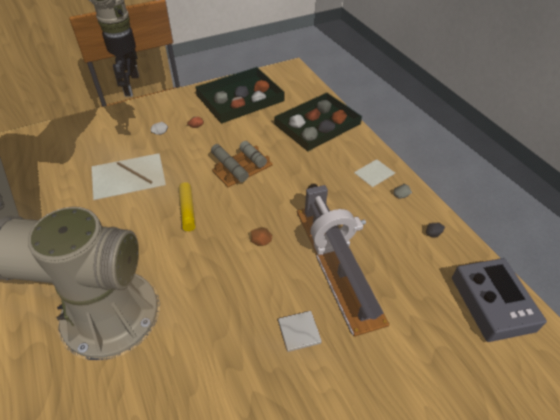

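View pics/wrist0.png

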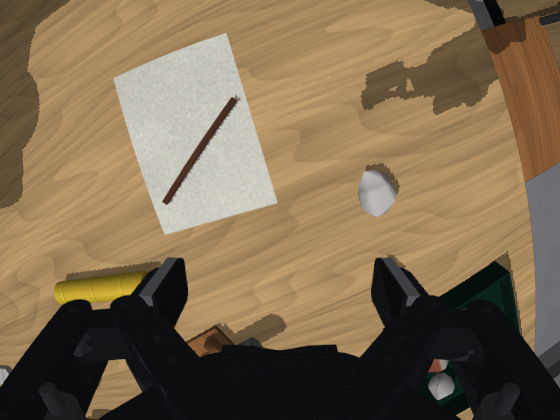

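In the scene view there are three cylinders. The yellow one at (row 208, col 386) is a look-alike. The grey long one at (260, 424) is on the far notch of the rest, and the grey shorter one at (290, 422) is on the near notch. The long grey one fits the description. I'll check it in a crop and measure it.

```bash
cat > fit.py <<'E'
from h import *
import sys
s={n:dict(np.load(f'{n}0.npz')) for n in ['scene','side']}
im=cv2.cvtColor(s['scene']['pixels'],cv2.COLOR_RGB2BGR)[225:335,360:490]
im2=cv2.cvtColor(s['side']['pixels'],cv2.COLOR_RGB2BGR)[130:200,190:290]
a=cv2.resize(im,(520,440),interpolation=3); b=cv2.resize(im2,(280,440*1//1),interpolation=3)[:440]
b=cv2.resize(im2,(280,196),interpolation=3); b=np.vstack([b,np.zeros((244,280,3),np.uint8)])
cv2.imwrite('pics/crop.png',np.hstack([a,b]))
for n in s:
    P=cloud(s[n],n); P=P[(s[n]['depth']>0)]
    # cores
    m=(abs(P[:,0]-.48)<.13)&(abs(P[:,1]-.32)<.13)&(P[:,2]>.044)&(P[:,2]<.075)
    Q=P[m]; print(n,len(Q))
    lab,ctr=None,None
    _,lab,ctr=cv2.kmeans(Q[:,:1].astype(np.float32),2,None,(3,50,1e-5),5,2)
    for l in (0,1):
        q=Q[lab.ravel()==l]; t=q[q[:,2]>.051]
        c=t[:,:2].mean(0); v=np.linalg.svd(t[:,:2]-c)[2][0]; v=v*np.sign(v[1])
        u=(q[:,:2]-c)@v; print(' core c',c.round(4),'yaw(y axis)',np.degrees(np.arctan2(v[1],v[0])).round(2),'ext',np.percentile(u,[.5,99.5]).round(4),'mid',(c+v*np.percentile(u,[.5,99.5]).mean()).round(4),'zmax',np.percentile(q[:,2],98).round(4))
    # rail: z .063..0.076
    m=(abs(P[:,0]-.58)<.1)&(P[:,1]<.1)&(P[:,1]>-.4)
    Q=P[m]
    t=Q[(Q[:,2]>.065)&(Q[:,2]<.076)&(Q[:,1]<-.13)&(Q[:,1]>-.31)]
    c=t[:,:2].mean(0); v=np.linalg.svd(t[:,:2]-c)[2][0]; v=v*np.sign(v[1])
    print(' rail c',c.round(4),'yaw',np.degrees(np.arctan2(v[1],v[0])).round(2),'v',v.round(4))
    p=(Q[:,:2]-c)@np.array([v[1],-v[0]]); u=(Q[:,:2]-c)@v
    r=(Q[:,2]>.065)&(Q[:,2]<.076)
    print('  rail u min',np.percentile(u[r],.3),'p pct',np.percentile(p[r&(u<.06)],[1,50,99]).round(4))
    lp=(Q[:,2]>.115)
    if n: print('  loop top: u pct',np.percentile(u[lp],[1,10,50,90,99]).round(4),'p',np.percentile(p[lp],[1,50,99]).round(4),'zmax',Q[:,2].max(), 'centre',(c+v*np.percentile(u[lp],[2,98]).mean()).round(4))
    bl=(Q[:,2]>.098)&(Q[:,2]<.112)&(abs(u-np.percentile(u,99.5))<.06)
    bl&=(u>u[lp].max()+.03)
    print('  block u',np.percentile(u[bl],[1,50,99]).round(4),'p',np.percentile(p[bl],[1,50,99]).round(4),bl.sum())
    b=(Q[:,2]<.018)&(Q[:,2]>.008)&(abs(p)<.06); print('  board u',np.percentile(u[b],[1,99]).round(4),'p',np.percentile(p[b],[1,99]).round(4))
    for nm,xy in (('stone',(.43,.035)),('tile',(.375,-.243)),('yellow',(.27,.22))):
        m=(abs(P[:,0]-xy[0])<.1)&(abs(P[:,1]-xy[1])<.1)&(P[:,2]>.008)&(P[:,0]<.5)
        print('  ',nm,P[m].min(0).round(3),P[m].max(0).round(3))
E
python3 fit.py
```

```text
scene 1779
 core c [0.4414 0.3299] yaw(y axis) 100.57 ext [-0.0797  0.0789] mid [0.4415 0.3295] zmax 0.0572
 core c [0.5217 0.3347] yaw(y axis) 100.26 ext [-0.0501  0.0491] mid [0.5217 0.3343] zmax 0.057
 rail c [ 0.544  -0.2145] yaw 81.29 v [0.1515 0.9885]
  rail u min -0.0906471084616617 p pct [-0.0188 -0.0103  0.0215]
  loop top: u pct [0.1375 0.1416 0.1571 0.167  0.168 ] p [-0.0362  0.0145  0.0462] zmax 0.1400686464633919 centre [ 0.5672 -0.0633]
  block u [0.2657 0.2779 0.2874] p [-0.0265  0.0035  0.0284] 297
  board u [-0.0905  0.3006] p [-0.0326  0.0456]
   stone [0.389 0.02  0.008] [0.446 0.069 0.043]
   tile [ 0.335 -0.283  0.008] [ 0.427 -0.191  0.014]
   yellow [0.236 0.152 0.008] [0.308 0.315 0.037]
side 713
 core c [0.5185 0.3287] yaw(y axis) 100.97 ext [-0.0479  0.0514] mid [0.5182 0.3304] zmax 0.0605
 core c [0.4383 0.3241] yaw(y axis) 100.92 ext [-0.0784  0.0821] mid [0.438  0.3259] zmax 0.0603
 rail c [ 0.5466 -0.2229] yaw 81.02 v [0.156  0.9877]
  rail u min -0.0861673102754294 p pct [-0.021   0.0074  0.0183]
  loop top: u pct [0.1424 0.1436 0.152  0.1697 0.1733] p [-0.0493 -0.0095  0.0418] zmax 0.143757249663918 centre [ 0.5712 -0.0672]
  block u [0.2697 0.2795 0.3113] p [-0.0314 -0.0044  0.0224] 179
  board u [-0.0906  0.2969] p [-0.0482  0.0399]
   stone [0.388 0.016 0.008] [0.446 0.065 0.046]
   tile [ 0.337 -0.287  0.008] [ 0.427 -0.195  0.019]
   yellow [0.236 0.147 0.008] [0.34  0.313 0.041]
```

View pics/crop.png

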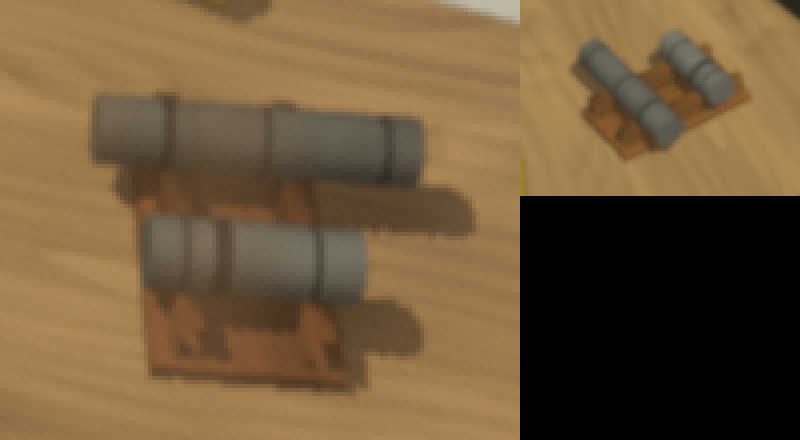

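The crop confirms it. The banded grey core in the far notch is about 160 mm long, and the near one is about 100 mm. The core centre is about (0.440, 0.328) with its axis at 100.8°. Next I'll estimate the stop pad position from depth and start turning the hand.

```bash
cat >> h.py <<'E'
MO=np.array([.5692,-.0651]); MY=np.radians(81.15)
def meterframe(P,o=MO,yaw=MY):
    v=np.array([np.cos(yaw),np.sin(yaw)]); w=np.array([v[1],-v[0]])
    d=P[...,:2]-o; return np.stack([d@w,d@v,P[...,2]],-1)
def tool(target,yaw_x):
    """remaining turn (deg about tool z) and shift in tool axes after turn, in units"""
    s=env.get_state(); T=rot(s['orientation']); p=np.array(s['tcp_pos'])
    y=np.degrees(np.arctan2(T[1,0],T[0,0])); dt=-(yaw_x-y); dt=(dt+180)%360-180
    a=np.radians(yaw_x); Tn=np.array([[np.cos(a),np.sin(a),0],[np.sin(a),-np.cos(a),0],[0,0,-1]])
    d=Tn.T@(np.array(target)-p)
    print('clock',round(s['clock'],2),'tcp',p.round(4),'yawx',y.round(2),'tilt',T[:,2].round(3),'F',np.round(s['wrist_force'],2),'gap',round(s['finger_gap'],4),'j',np.round(s['joint_pos'],2))
    print(' turn deg',dt.round(2),'units',(dt/5).round(2),' shift mm',(d*1000).round(1),'units',(d/.8).round(4))
E
python3 - <<'E'
from h import *
for n,o in (('scene',(.5685,-.0635)),('side',(.5699,-.0667))):
    c=dict(np.load(f'{n}0.npz')); P=cloud(c,n); M=meterframe(P,np.array(o))
    for lo,hi in ((68,78),(78,86),(86,92),(92,97)):
        m=(abs(M[...,0])<.02)&(M[...,1]>.016)&(M[...,1]<.115)&(M[...,2]>lo/1e3)&(M[...,2]<hi/1e3)&(c['depth']>0)
        q=M[m]; print(n,lo,len(q)); 
        h,_=np.histogram(q[:,1],np.arange(.015,.12,.005)); print(h)
im=cv2.imread('pics/scene0.png')[210:310,180:310]; cv2.imwrite('pics/pad.png',cv2.resize(im,(780,600),interpolation=3))
tool([.4398,.3277,.15],100.75)
E
```

```text
scene 68 126
[ 9 12  5  4  7  7  4  5  5  7  7  7  6  8  8  8  7  6  4  0]
scene 78 124
[ 0  0  0  0  6 14  9  8 12  9  7 10  9  9 11  7  8  5  0  0]
scene 86 170
[ 0  0  0  0 11 21 14  9 12 10 11 12 10 10 11  8 14 17  0  0]
scene 92 3
[0 0 0 0 1 2 0 0 0 0 0 0 0 0 0 0 0 0 0 0]
side 68 82
[ 6  1  0  0  0  0  0  0  1  4  3  5  6  7  7  7  6  8  4 17]
side 78 24
[ 0  0  0  0  0  0  0  0  0  1  0  0  2  2  2  1  1  0  1 14]
side 86 95
[ 0  0  0  0  0  0  0  4  9  5 10  9  2  6  7  8  7  9  5 14]
side 92 17
[0 0 0 0 0 0 0 0 1 0 1 1 1 0 1 0 0 1 3 8]
clock 1.5 tcp [0.2407 0.5222 0.2423] yawx 155.26 tilt [ 0.  0. -1.] F [-0.42  0.1   0.03] gap 0.0855 j [1.   0.31 0.05 1.3  0.   1.43]
 turn deg 54.51 units 10.9  shift mm [-228.3  159.4   92.3] units [-0.2853  0.1992  0.1154]
```

View pics/pad.png

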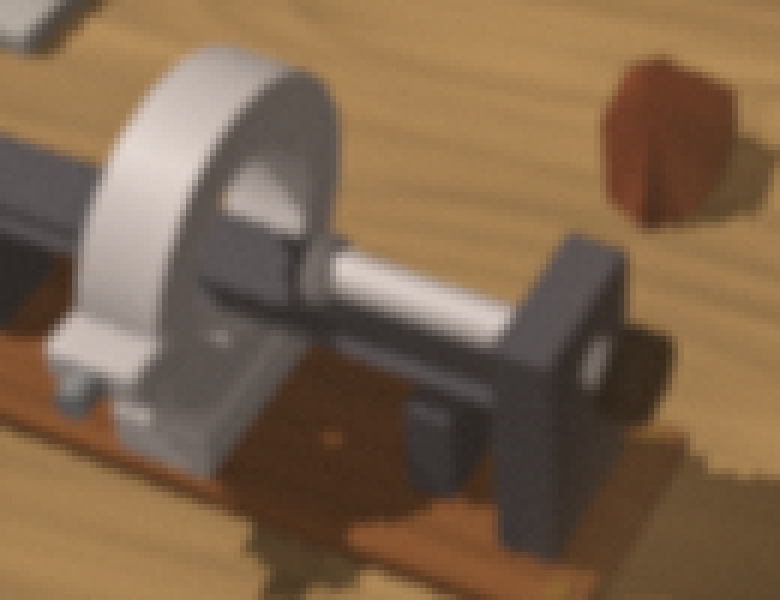

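```bash
python3 -m creep '{"hand":[64,64,64,64,64],"delta_pos":[[0,0,0.01],[0,0,0.02],[0,0,0.02],[0,0,0.01],[0,0,0]],"turn":[1,1,1,1,1]}'; python3 -m creep '{"hand":[64,64,64,64,64],"delta_pos":[[0,0,0],[0,0,0],[0,0,0],[0,0,0],[0,0,0]],"turn":[1,1,1,1,1]}'; python3 -c "
from h import *
tool([.4398,.3277,.15],100.75)"
```

```text
clock: 1.92
tcp_pos: [0.2399, 0.5211, 0.1919]
orientation: [-0.0, 0.423, 0.906, -0.002]
wrist_force: [-0.6, 0.0, -0.9]
finger_gap: 0.0638
clock: 2.33
tcp_pos: [0.2407, 0.5223, 0.1943]
orientation: [-0.0, 0.609, 0.793, 0.0]
wrist_force: [-1.0, -0.5, -0.1]
finger_gap: 0.0639
clock 2.33 tcp [0.2407 0.5223 0.1943] yawx 105.01 tilt [ 0.  0. -1.] F [-1.02 -0.46 -0.08] gap 0.0639 j [ 1.    0.33 -0.05  1.19  0.    2.31]
 turn deg 4.26 units 0.85  shift mm [-228.3  159.3   44.3] units [-0.2854  0.1992  0.0554]
```

The crop shows the white screw running from the block to a pad just behind the loop, in crop columns 300–330. Depth puts the pad face at about meter y = +35 to +38 mm. Now moving over the core.

```bash
python3 -m creep '{"hand":[64,64,64,64,64],"delta_pos":[[-0.01,0.005,0],[-0.03,0.021,0.006],[-0.03,0.021,0.008],[-0.03,0.021,0.008],[-0.03,0.021,0.008]],"turn":[0.85,0,0,0,0]}'; python3 -m creep '{"hand":[64,64,64,64,64],"delta_pos":[[-0.03,0.021,0.008],[-0.03,0.021,0.008],[-0.03,0.021,0.008],[-0.03,0.021,0],[-0.02,0.015,0]],"turn":[0,0,0,0,0]}'; python3 -m creep '{"hand":[64,64,64,64,64],"delta_pos":[[-0.011,0.008,0],[-0.004,0.003,0],[0,0,0],[0,0,0],[0,0,0]],"turn":[0,0,0,0,0]}'; python3 - <<'E'
from h import *
tool([.4398,.3277,.0425],100.75)
c=env.read_camera('wrist'); save(c,'pics/w1.png')
for o in env.pinpoint('wrist','core')[:2]: print(o['score'],np.round(o['location']),px2w(c,'wrist',o['location']).round(4))
P=cloud(c,'wrist'); m=(c['depth']>0)&(abs(P[...,0]-.44)<.12)&(abs(P[...,1]-.33)<.12)&(P[...,2]>.044)&(P[...,2]<.07)
q=P[m];print(len(q),q.min(0),q.max(0))
q=q[q[:,0]<.49]; t=q[q[:,2]>.05]
cc=t[:,:2].mean(0); v=np.linalg.svd(t[:,:2]-cc)[2][0]; v*=np.sign(v[1]); u=(q[:,:2]-cc)@v; w=(q[:,:2]-cc)@np.array([v[1],-v[0]])
print(cc.round(4),np.degrees(np.arctan2(v[1],v[0])),np.percentile(u,[.5,99.5]),np.percentile(w,[1,99]),(cc+v*np.percentile(u,[.5,99.5]).mean()).round(4),np.percentile(q[:,2],98))
E
```

```text
clock: 2.75
tcp_pos: [0.3316, 0.4335, 0.1702]
orientation: [0.0, 0.636, 0.772, 0.0]
wrist_force: [0.2, 0.2, -0.4]
finger_gap: 0.0639
clock: 3.17
tcp_pos: [0.4314, 0.3375, 0.1507]
orientation: [0.0, 0.637, 0.771, -0.0]
wrist_force: [0.1, 0.6, 0.4]
finger_gap: 0.0643
clock: 3.58
tcp_pos: [0.4401, 0.3301, 0.1512]
orientation: [-0.0, 0.635, 0.772, -0.0]
wrist_force: [-0.5, -0.1, -0.3]
finger_gap: 0.0641
clock 3.58 tcp [0.4401 0.3301 0.1512] yawx 101.09 tilt [-0.  0. -1.] F [-0.52 -0.13 -0.34] gap 0.0641 j [ 0.5   0.31 -0.19  1.07  0.    1.87]
 turn deg 0.34 units 0.07  shift mm [ -2.3  -0.7 108.7] units [-0.0029 -0.0009  0.1358]
0.81 [210. 274.] [0.4356 0.3339 0.0573]
0.66 [266.  96.] [0.2795 0.2389 0.0329]
13004 [0.40682624 0.24690878 0.04400143] [0.54178646 0.40978809 0.05950083]
[0.4368 0.3354] 100.5551167325226 [-0.08574866  0.0721138 ] [-0.01664723  0.01662488] [0.438  0.3287] 0.058089798009306984
```

View pics/w1.png

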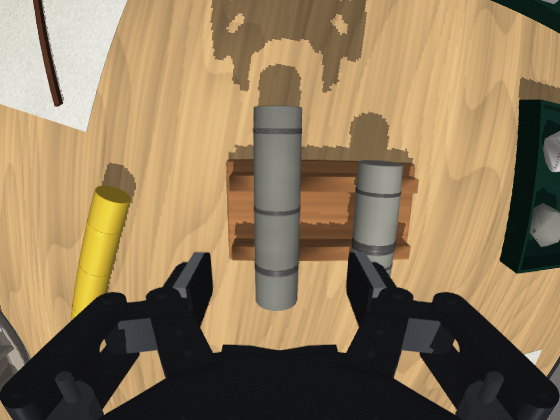

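The wrist view shows the core centred at about (210, 276) between the open fingers. The short core on its right, at column about 378, has clearance. Descending.

```bash
python3 -m creep '{"hand":[64,64,64,64,64],"delta_pos":[[-0.002,-0.002,0.01],[0,0,0.025],[0,0,0.03],[0,0,0.03],[0,0,0.02]],"turn":[0.08,0,0,0,0]}'; python3 -m creep '{"hand":[64,64,64,64,64],"delta_pos":[[0,0,0.012],[0,0,0.006],[0,0,0.003],[0,0,0],[0,0,0]],"turn":[0,0,0,0,0]}'; python3 - <<'E'
from h import *
tool([.4388,.3283,.0425],100.7)
E
```

```text
clock: 4.1
tcp_pos: [0.4381, 0.3271, 0.0566]
orientation: [-0.0, 0.638, 0.77, -0.001]
wrist_force: [-0.5, -0.3, 0.1]
finger_gap: 0.064
clock: 4.52
tcp_pos: [0.4404, 0.3279, 0.0432]
orientation: [0.0, 0.639, 0.769, 0.001]
wrist_force: [0.5, -0.1, 0.5]
finger_gap: 0.0645
clock 4.52 tcp [0.4404 0.3279 0.0432] yawx 100.62 tilt [ 0.001  0.001 -1.   ] F [ 0.52 -0.14  0.5 ] gap 0.0645 j [ 0.49  0.4  -0.34  0.82  0.    1.88]
 turn deg -0.08 units -0.02  shift mm [ 0.7 -1.5  0.7] units [ 0.0009 -0.0018  0.0009]
```

```bash
python3 -m creep '{"hand":[40,38,36,34,32],"delta_pos":[[0,-0.001,0],[0,0,0],[0,0,0],[0,0,0],[0,0,0]],"turn":[0,0,0,0,0]}' 45; python3 -m creep '{"hand":[20,20,20,20,20],"delta_pos":[[0,0,0],[0,0,0],[0,0,0],[0,0,0],[0,0,0]],"turn":[0,0,0,0,0]}' 60;  python3 -m creep '{"hand":[20,20,20,20,20],"delta_pos":[[0,0,-0.004],[0,0,-0.01],[0,0,-0.012],[0,0,-0.012],[0,0,-0.006]],"turn":[0,0,0,0,0]}' ; python3 - <<'E'
from h import *
tool([.4388,.3283,.0425],100.7)
c=env.read_camera('wrist'); save(c,'pics/w2.png')
E
```

```text
clock: 4.93
tcp_pos: [0.4386, 0.3273, 0.0431]
orientation: [-0.0, 0.639, 0.769, 0.0]
wrist_force: [-1.7, -0.7, 5.5]
finger_gap: 0.0344
clock: 5.35
tcp_pos: [0.4386, 0.3273, 0.0432]
orientation: [-0.0, 0.639, 0.77, 0.0]
wrist_force: [-2.9, -1.6, 6.4]
finger_gap: 0.0338
clock: 5.77
tcp_pos: [0.4398, 0.3277, 0.0793]
orientation: [0.0, 0.639, 0.769, 0.001]
wrist_force: [0.4, 0.3, -4.4]
finger_gap: 0.0338
clock 5.77 tcp [0.4398 0.3277 0.0793] yawx 100.61 tilt [ 0.002  0.001 -1.   ] F [ 0.36  0.35 -4.35] gap 0.0338 j [ 0.49  0.36 -0.3   0.9   0.    1.88]
 turn deg -0.09 units -0.02  shift mm [ 0.8 -0.8 36.8] units [ 0.001  -0.0011  0.046 ]
```

View pics/w2.png

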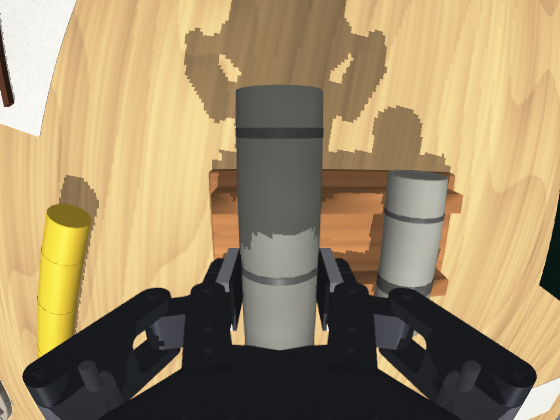

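```bash
python3 - <<'E'
from h import *
print(env.nose_length)
for n in('scene','side'):
    c=env.read_camera(n); save(c,f'pics/{n}1.png'); np.savez(f'{n}1.npz',**c)
a=cv2.imread('pics/scene1.png')[190:310,360:490]; b=cv2.imread('pics/side1.png')[90:210,180:310]
cv2.imwrite('pics/g.png',np.hstack([cv2.resize(x,(400,370),interpolation=3) for x in(a,b)]))
E
```

```text
0.011
```

View pics/g.png

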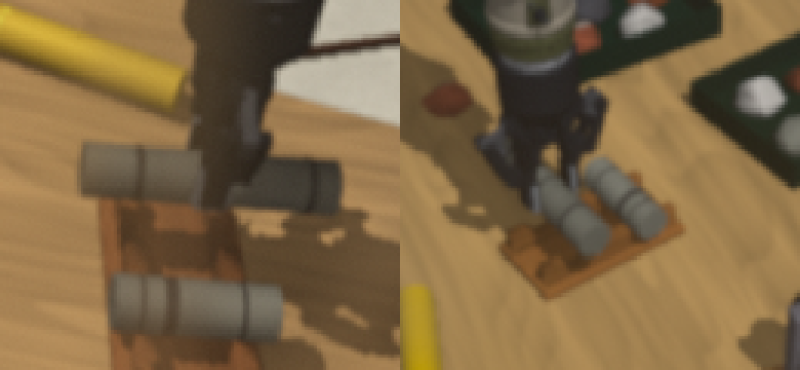

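```bash
python3 - <<'E'
from h import *
for n in('scene','side'):
    c=dict(np.load(f'{n}1.npz')); P=cloud(c,n)
    ax=np.radians(100.6); v=np.array([np.cos(ax),np.sin(ax)]); w=np.array([v[1],-v[0]])
    d=P[...,:2]-np.array([.4392,.328]); u=d@v; p=d@w
    for lo in range(50,110,4):
        for sgn in (1,-1):
            m=(abs(u)<.016)&(p*sgn>.0155)&(p*sgn<.04)&(P[...,2]>lo/1e3)&(P[...,2]<=(lo+4)/1e3)
            if m.sum(): print(n,lo,sgn,m.sum(),np.percentile(p[m],[5,95]).round(3), 'rgb',c['pixels'][m].mean(0).round())
    m=(abs(u)<.1)&(abs(p)<.03)&(P[...,2]>.05)&(P[...,2]<.12)&((abs(u)>.03))
    print(n,'core top z',np.percentile(P[m][:,2],98),'u',np.percentile(u[m],[.5,99.5]).round(4),'by u',[ (np.percentile(P[m&(u>a)&(u<a+.02)][:,2],95).round(4)) for a in (-.08,-.055,.035,.055) if (m&(u>a)&(u<a+.02)).sum()>3])
E
```

```text
scene 66 1 8 [0.016 0.025] rgb [89. 68. 49.]
scene 70 1 9 [0.018 0.025] rgb [87. 71. 55.]
scene 74 1 22 [0.017 0.03 ] rgb [84. 70. 55.]
scene 78 1 24 [0.018 0.033] rgb [74. 61. 48.]
scene 78 -1 1 [-0.02 -0.02] rgb [112.  94.  71.]
scene 82 1 23 [0.017 0.032] rgb [78. 66. 53.]
scene 82 -1 7 [-0.02  -0.016] rgb [83. 70. 52.]
scene 86 1 22 [0.016 0.032] rgb [71. 59. 46.]
scene 86 -1 8 [-0.022 -0.016] rgb [86. 70. 49.]
scene 90 1 16 [0.023 0.033] rgb [70. 59. 47.]
scene 90 -1 5 [-0.018 -0.016] rgb [70. 57. 39.]
scene 94 1 21 [0.02  0.032] rgb [70. 59. 46.]
scene 94 -1 8 [-0.022 -0.016] rgb [82. 66. 47.]
scene 98 1 6 [0.023 0.033] rgb [76. 66. 54.]
scene 98 -1 3 [-0.02  -0.016] rgb [84. 68. 50.]
scene 102 1 2 [0.023 0.024] rgb [88. 77. 65.]
scene 102 -1 6 [-0.022 -0.016] rgb [88. 75. 59.]
scene 106 1 1 [0.022 0.022] rgb [80. 69. 54.]
scene 106 -1 2 [-0.02  -0.019] rgb [72. 59. 44.]
scene core top z 0.09299581607998922 u [-0.0781  0.0816] by u [np.float64(0.0922), np.float64(0.0923), np.float64(0.0925), np.float64(0.0926)]
side 70 1 1 [0.027 0.027] rgb [93. 85. 72.]
side 70 -1 1 [-0.022 -0
[... 291 characters left out ...]
 66.]
side 86 1 8 [0.016 0.022] rgb [70. 65. 57.]
side 86 -1 5 [-0.028 -0.021] rgb [64. 59. 56.]
side 90 1 12 [0.019 0.031] rgb [72. 65. 56.]
side 90 -1 8 [-0.028 -0.019] rgb [68. 63. 59.]
side 94 1 6 [0.019 0.03 ] rgb [76. 68. 56.]
side 94 -1 5 [-0.028 -0.02 ] rgb [62. 58. 54.]
side 98 1 11 [0.019 0.031] rgb [75. 65. 53.]
side 98 -1 9 [-0.028 -0.019] rgb [61. 56. 52.]
side 102 1 6 [0.019 0.022] rgb [60. 55. 49.]
side 102 -1 4 [-0.021 -0.016] rgb [81. 79. 77.]
side 106 1 10 [0.019 0.03 ] rgb [64. 57. 49.]
side 106 -1 2 [-0.026 -0.02 ] rgb [54. 50. 46.]
side core top z 0.09579955845876365 u [-0.0818  0.0728] by u [np.float64(0.0944), np.float64(0.0943), np.float64(0.0935), np.float64(0.0977)]
```

The core is held level, with its axis about 4 mm below the TCP and the fingertips about 6 mm below the axis. Lifting and carrying.

```bash
python3 -m creep '{"hand":[20,20,20,20,20],"delta_pos":[[0,0,-0.015],[0,0,-0.03],[0,0,-0.04],[0,0,-0.04],[0,0,-0.035]],"turn":[0,0,0.5,0.7,0.8]}'; python3 -m creep '{"hand":[20,20,20,20,20],"delta_pos":[[0,0,-0.008],[0,0,0],[0,0,0],[0,0,0],[0,0,0]],"turn":[0.8,0.7,0.4,0,0]}'; python3 - <<'E'
from h import *
tool([.552,-.1758,.13],81.15)
E
```

```text
clock: 6.33
tcp_pos: [0.4387, 0.3271, 0.2068]
orientation: [-0.0, 0.704, 0.71, -0.0]
wrist_force: [1.1, -0.3, -4.1]
finger_gap: 0.0341
clock: 6.75
tcp_pos: [0.4386, 0.327, 0.2113]
orientation: [-0.0, 0.759, 0.651, -0.001]
wrist_force: [-0.7, -0.2, -4.8]
finger_gap: 0.034
clock 6.75 tcp [0.4386 0.327  0.2113] yawx 81.17 tilt [-0.001 -0.    -1.   ] F [-0.65 -0.15 -4.82] gap 0.034 j [ 0.49  0.27 -0.09  1.21  0.    2.22]
 turn deg 0.02 units 0.0  shift mm [-479.4  189.4   81.3] units [-0.5993  0.2368  0.1017]
```

```bash
python3 -m creep '{"hand":[20,20,20,20,20],"delta_pos":[[-0.015,0.006,0],[-0.03,0.012,0],[-0.04,0.0158,0],[-0.04,0.0158,0],[-0.04,0.0158,0]],"turn":[0,0,0,0,0]}'; python3 -m creep '{"hand":[20,20,20,20,20],"delta_pos":[[-0.04,0.0158,0],[-0.04,0.0158,0],[-0.04,0.0158,0],[-0.04,0.0158,0],[-0.04,0.0158,0]],"turn":[0,0,0,0,0]}';python3 -m creep '{"hand":[20,20,20,20,20],"delta_pos":[[-0.04,0.0158,0],[-0.04,0.0158,0],[-0.04,0.0158,0],[-0.04,0.0158,0],[-0.035,0.0138,0]],"turn":[0,0,0,0,0]}';python3 -m creep '{"hand":[20,20,20,20,20],"delta_pos":[[-0.025,0.01,0],[-0.015,0.006,0.01],[0,0,0.02],[0,0,0.02],[0,0,0.01]],"turn":[0,0,0,0,0]}'; python3 - <<'E'
from h import *
tool([.552,-.1758,.13],81.15)
for n in ('wrist','scene','side'):
    c=env.read_camera(n); save(c,f'pics/{n}2.png'); np.savez(f'{n}2.npz',**c)
E
```

```text
clock: 7.17
tcp_pos: [0.47, 0.187, 0.2115]
orientation: [-0.0, 0.759, 0.651, -0.0]
wrist_force: [0.1, 0.0, -4.9]
finger_gap: 0.0337
clock: 7.58
tcp_pos: [0.5076, 0.0187, 0.2116]
orientation: [-0.0, 0.76, 0.65, -0.0]
wrist_force: [0.6, -0.4, -4.7]
finger_gap: 0.0341
clock: 8.0
tcp_pos: [0.5443, -0.1456, 0.2114]
orientation: [-0.0, 0.76, 0.65, -0.0]
wrist_force: [0.8, 0.4, -4.4]
finger_gap: 0.0339
clock: 8.42
tcp_pos: [0.5507, -0.1759, 0.1609]
orientation: [-0.002, 0.76, 0.65, -0.001]
wrist_force: [-0.6, 0.3, -4.8]
finger_gap: 0.0338
clock 8.42 tcp [ 0.5507 -0.1759  0.1609] yawx 81.11 tilt [-0.004  0.002 -1.   ] F [-0.56  0.31 -4.85] gap 0.0338 j [-0.45  0.36 -0.09  1.12  0.    1.28]
 turn deg -0.04 units -0.01  shift mm [ 0.3  1.3 30.9] units [0.0004 0.0016 0.0386]
```

View pics/wrist2.png

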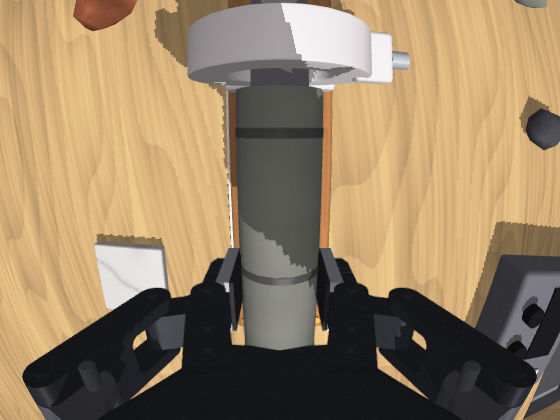

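View pics/scene2.png

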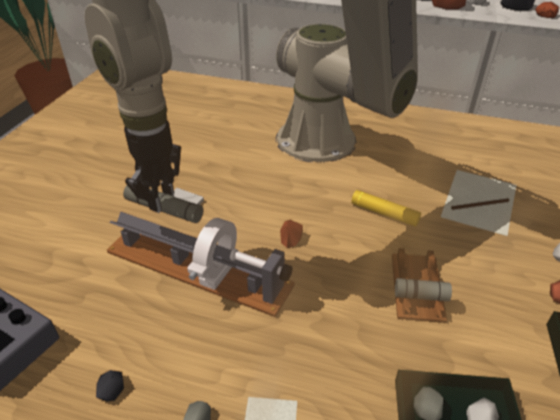

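The wrist view shows the core in line with the rail, its front at (row 88, col 280) just behind the loop at rows 5–90. The scene view shows it hovering over the groove. Next I'll measure the lateral offset and yaw in the wrist depth.

```bash
python3 - <<'E'
from h import *
c=dict(np.load('wrist2.npz')); P=cloud(c,'wrist'); M=meterframe(P); ok=c['depth']>0; M=M[ok]
core=(abs(M[:,0])<.03)&(M[:,2]>.16-.004)&(M[:,2]<.19)&(M[:,1]>-.1)&(M[:,1]<.0)
core=(abs(M[:,0])<.03)&(M[:,2]>.145)&(M[:,2]<.18)&(M[:,1]>-.09)
q=M[core]; print('core n',len(q),'y max',np.percentile(q[:,1],99.5),'ztop',np.percentile(q[:,2],98))
for a,b in ((-.08,-.06),(-.06,-.045),(-.045,-.03)):
    t=q[(q[:,1]>a)&(q[:,1]<b)]
    if len(t)>20: print(' core x edges',a,np.percentile(t[:,0],[1,99]).round(4),np.percentile(t[:,0],[1,99]).mean().round(4), np.percentile(t[:,2],98).round(4))
lp=(M[:,2]>.1)&(M[:,2]<.145)&(abs(M[:,1])<.03)&(abs(M[:,0])<.07)
q=M[lp]; print('loop y',np.percentile(q[:,1],[1,99]).round(4),'zmax',np.percentile(q[:,2],99.5))
for z in (.105,.115,.125):
    t=q[(q[:,2]>z)&(q[:,2]<z+.006)]; print('  loop x',z,np.percentile(t[:,0],[.5,99.5]).round(4),np.percentile(t[:,0],[.5,99.5]).mean().round(4))
b=(M[:,2]<.02)&(M[:,2]>.004)&(abs(M[:,0])<.055)
for a in (-.16,-.12,-.08,-.04):
    t=M[b&(M[:,1]>a)&(M[:,1]<a+.03)]
    if len(t)>20: print(' board x',a,np.percentile(t[:,0],[1,99]).round(4),np.percentile(t[:,0],[1,99]).mean().round(4),np.percentile(t[:,2],[5,95]).round(3))
r=(M[:,2]>.055)&(M[:,2]<.078)&(abs(M[:,0])<.03); t=M[r]; print('rail',len(t), t.min(0),t.max(0))
for n,o in (('scene',(.5685,-.0635)),('side',(.5699,-.0667))):
    c=dict(np.load(f'{n}2.npz')); Q=cloud(c,n); m=meterframe(Q,np.array(o)); k=(c['depth']>0)&(abs(m[...,0])<.035)&(m[...,2]>.143)&(m[...,2]<.19)&(m[...,1]>-.21)&(m[...,1]<0)
    q=m[k]; t=q[(q[:,2]>np.percentile(q[:,2],50)) & (q[:,1]>-.08)]; print(n,len(q),'y',np.percentile(q[:,1],[.5,99.5]).round(4)); 
    f=q[(q[:,1]>-.09)]; print('  front part x',np.percentile(f[:,0],[1,99]).round(4),'z',np.percentile(f[:,2],[1,98]).round(4))
E
```

```text
core n 12843 y max -0.03176101772181467 ztop 0.17552142628329523
 core x edges -0.08 [-0.0184  0.0156] -0.0014 0.1755
 core x edges -0.06 [-0.0183  0.0157] -0.0013 0.1756
 core x edges -0.045 [-0.0184  0.0158] -0.0013 0.1755
loop y [-0.0161  0.0134] zmax 0.14106372919712978
  loop x 0.105 [-0.0545  0.0511] -0.0017
  loop x 0.115 [-0.0492  0.0458] -0.0017
  loop x 0.125 [-0.0402  0.0373] -0.0015
 board x -0.16 [-0.0473  0.0439] -0.0017 [0.009 0.013]
 board x -0.12 [-0.0475  0.0436] -0.0019 [0.01  0.013]
 board x -0.08 [-0.0474  0.0435] -0.002 [0.01  0.013]
 board x -0.04 [-0.0478  0.043 ] -0.0024 [0.01  0.013]
rail 1431 [-0.02977793 -0.02009898  0.0550404 ] [0.02998877 0.04271255 0.07776192]
scene 1337 y [-0.1895 -0.0299]
  front part x [-0.0155  0.0172] z [0.1444 0.173 ]
side 862 y [-0.1902 -0.0297]
  front part x [-0.0183  0.0075] z [0.1618 0.1773]
```

Core x is -1.3 mm and loop x is -1.6 mm in my meter frame, so they agree to 0.3 mm. The core front is about 16 mm short of the loop. Lowering.

```bash
python3 -m creep '{"hand":[20,20,20,20,20],"delta_pos":[[0,0,0.01],[0,0,0.02],[0,0,0.022],[0,0,0.018],[0,0,0.01]],"turn":[0,0,0,0,0]}'; python3 -m creep '{"hand":[20,20,20,20,20],"delta_pos":[[0,0,0.004],[0,0,0.002],[0,0,0],[0,0,0],[0,0,0]],"turn":[0,0,0,0,0]}';  python3 - <<'E'
from h import *
tool([.5507,-.1759,.0854],81.15)
E
```

```text
clock: 8.98
tcp_pos: [0.5521, -0.1758, 0.0988]
orientation: [-0.0, 0.76, 0.65, -0.0]
wrist_force: [-0.4, 0.6, -4.4]
finger_gap: 0.0337
clock: 9.4
tcp_pos: [0.5531, -0.1766, 0.0961]
orientation: [0.001, 0.76, 0.65, 0.0]
wrist_force: [0.5, 0.1, -5.1]
finger_gap: 0.0337
clock 9.4 tcp [ 0.5531 -0.1766  0.0961] yawx 81.11 tilt [ 0.002 -0.001 -1.   ] F [ 0.54  0.14 -5.07] gap 0.0337 j [-0.45  0.4  -0.19  0.97  0.    1.28]
 turn deg -0.04 units -0.01  shift mm [ 0.4 -2.5 10.7] units [ 0.0004 -0.0031  0.0134]
```

```bash
python3 -m creep '{"hand":[20,20,20,20,20],"delta_pos":[[0,0,0.003],[0,0,0.003],[0,0,0.002],[0,0,0.001],[0,0,0]],"turn":[0,0,0,0,0]}'; python3 -m creep '{"hand":[20,20,20,20,20],"delta_pos":[[0,0,0.0008],[0,0,0.0006],[0,0,0],[0,0,0],[0,0,0]],"turn":[0,0,0,0,0]}'
```

```text
clock: 9.82
tcp_pos: [0.5521, -0.1762, 0.0875]
orientation: [-0.0, 0.76, 0.65, -0.0]
wrist_force: [-0.6, -0.3, -4.2]
finger_gap: 0.0338
clock: 10.23
tcp_pos: [0.5522, -0.1763, 0.087]
orientation: [-0.0, 0.76, 0.65, -0.0]
wrist_force: [-3.7, 0.6, 0.7]
finger_gap: 0.0342
```

```bash
python3 -m creep '{"hand":[20,20,20,20,20],"delta_pos":[[0,-0.0008,0],[0,0,0.0006],[0,0,0],[0,0,0],[0,0,0]],"turn":[0,0,0,0,0]}'
```

```text
clock: 10.65
tcp_pos: [0.552, -0.1763, 0.0868]
orientation: [0.0, 0.76, 0.65, 0.0]
wrist_force: [-3.7, 1.5, 3.9]
finger_gap: 0.0339
```

```bash
python3 -m creep '{"hand":[20,20,20,20,20],"delta_pos":[[0,-0.0008,0],[0,0,0],[0,0,0],[0,0,0],[0,0,0]],"turn":[0,0,0,0,0]}' 25;  python3 -m creep '{"hand":[36,38,40,44,48],"delta_pos":[[0,0,0],[0,0,0],[0,0,0],[0,0,0],[0,0,0]],"turn":[0,0,0,0,0]}'; python3 -m creep '{"hand":[50,54,56,56,56],"delta_pos":[[0,0,0],[0,0,0],[0,0,0],[0,0,0],[0,0,0]],"turn":[0,0,0,0,0]}'; python3 - <<'E'
from h import *
tool([.5507,-.1759,.0854],81.15)
for n in ('wrist','scene','side'):
    c=env.read_camera(n); save(c,f'pics/{n}3.png'); np.savez(f'{n}3.npz',**c)
E
```

```text
clock: 11.07
tcp_pos: [0.5513, -0.1762, 0.0862]
orientation: [0.0, 0.76, 0.65, 0.0]
wrist_force: [-0.1, 0.3, -0.1]
finger_gap: 0.0339
clock: 11.48
tcp_pos: [0.5514, -0.1763, 0.0864]
orientation: [0.0, 0.76, 0.65, 0.0]
wrist_force: [-0.6, -1.5, 0.4]
finger_gap: 0.0479
clock: 11.9
tcp_pos: [0.5512, -0.1761, 0.0863]
orientation: [0.0, 0.76, 0.65, 0.0]
wrist_force: [0.1, 0.1, 0.5]
finger_gap: 0.0557
clock 11.9 tcp [ 0.5512 -0.1761  0.0863] yawx 81.11 tilt [ 0.  0. -1.] F [0.15 0.15 0.49] gap 0.0557 j [-0.45  0.41 -0.21  0.95  0.    1.28]
 turn deg -0.04 units -0.01  shift mm [ 0.1 -0.5  0.9] units [ 0.0002 -0.0006  0.0011]
```

View pics/wrist3.png

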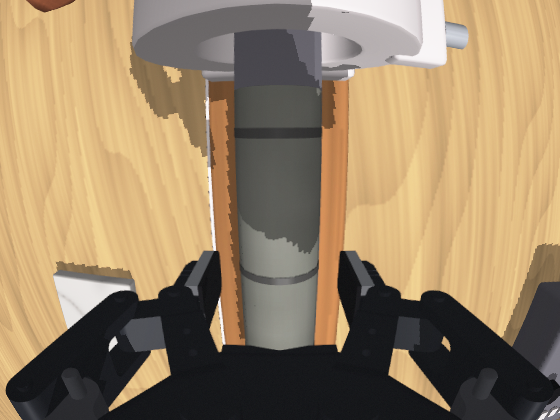

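The core lies seated and centred in the groove, with its front at row 85 short of the loop and the fingers clear on both sides. Moving up, back behind the core's end, closing and coming down.

```bash
python3 -m creep '{"hand":[56,56,56,56,56],"delta_pos":[[0,0,-0.01],[0,0,-0.02],[0,0,-0.02],[0,0,-0.012],[0,0,0]],"turn":[0,0,0,0,0]}'; python3 -m creep '{"hand":[40,20,0,0,0],"delta_pos":[[-0.02,0,0],[-0.04,0,0],[-0.04,0,0],[-0.028,0,0],[-0.012,0,0]],"turn":[0,0,0,0,0]}' 40; python3 -m creep '{"hand":[0,0,0,0,0],"delta_pos":[[0,0,0],[0,0,0.01],[0,0,0.02],[0,0,0.01],[0,0,0]],"turn":[0,0,0,0,0]}';  python3 - <<'E'
from h import *
tool([.5507,-.1759,.0863],81.15)
for n in ('wrist','scene','side'):
    c=env.read_camera(n); save(c,f'pics/{n}4.png'); np.savez(f'{n}4.npz',**c)
    if n!='wrist':
        m=meterframe(cloud(c,n),np.array({'scene':(.5685,-.0635),'side':(.5699,-.0667)}[n])); k=(c['depth']>0)&(abs(m[...,0])<.02)&(m[...,2]>.084)&(m[...,2]<.106)&(m[...,1]>-.195)&(m[...,1]<-.018)
        q=m[k]; print(n,np.percentile(q[:,1],[.5,99.5]).round(4),np.percentile(q[:,2],98))
a=cv2.imread('pics/scene4.png')[170:300,80:260]; b=cv2.imread('pics/side4.png')[180:340,280:420]
cv2.imwrite('pics/g4.png',np.hstack([cv2.resize(a,(440,420),interpolation=3),cv2.resize(b,(360,420),interpolation=3)]))
E
```

```text
clock: 12.47
tcp_pos: [0.5527, -0.1768, 0.1388]
orientation: [0.002, 0.76, 0.65, 0.001]
wrist_force: [0.4, -0.4, -0.0]
finger_gap: 0.056
clock: 12.88
tcp_pos: [0.5332, -0.2896, 0.1352]
orientation: [0.0, 0.761, 0.649, -0.0]
wrist_force: [0.4, -0.1, 0.2]
finger_gap: -0.0001
clock: 13.3
tcp_pos: [0.5324, -0.2842, 0.101]
orientation: [-0.003, 0.759, 0.651, -0.0]
wrist_force: [-0.2, 0.2, 0.2]
finger_gap: -0.0002
clock 13.3 tcp [ 0.5324 -0.2842  0.101 ] yawx 81.2 tilt [-0.004  0.003 -1.   ] F [-0.16  0.23  0.23] gap -0.0002 j [-0.62  0.45 -0.11  1.02  0.    1.1 ]
 turn deg 0.05 units 0.01  shift mm [109.8   1.4  14.7] units [0.1372 0.0018 0.0184]
scene [-0.1904 -0.0372] 0.0995038297963954
side [-0.1832 -0.0303] 0.10271993359281359
```

View pics/g4.png

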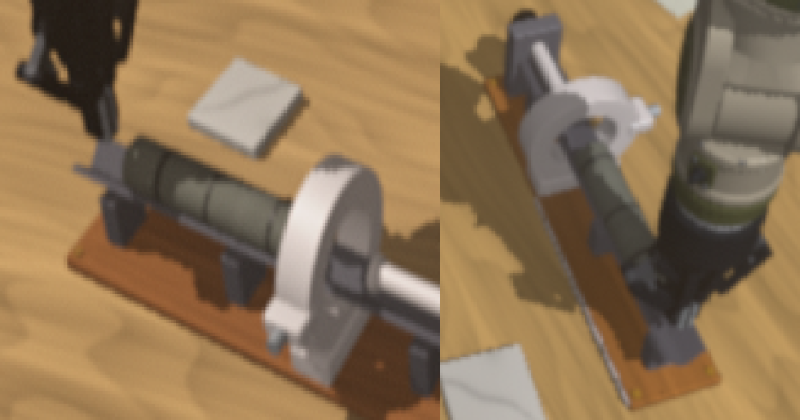

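View pics/wrist4.png

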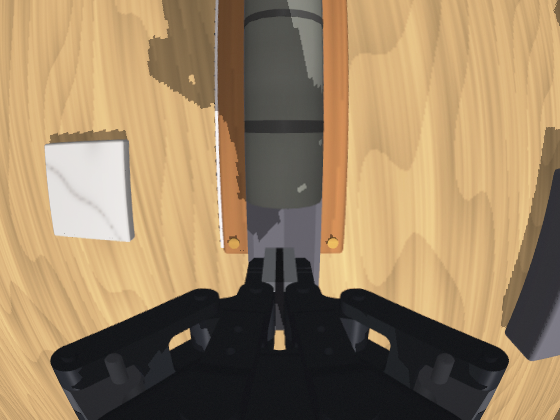

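The closed fingers at (250, 280) are over the groove behind the core's end at row 205, with clear space ahead. Lowering the last 14 mm.

```bash
python3 -m creep '{"hand":[0,0,0,0,0],"delta_pos":[[0,0,0.006],[0,0,0.006],[0,0,0.003],[0,0,0.0015],[0,0,0]],"turn":[0,0,0,0,0]}'; python3 -m creep '{"hand":[0,0,0,0,0],"delta_pos":[[0,0,0],[0.002,0,0],[0.003,0,0],[0.003,0,0],[0,0,0]],"turn":[0,0,0,0,0]}'; python3 -c "
from h import *
tool([.5507,-.1759,.0863],81.15)"
```

```text
clock: 13.87
tcp_pos: [0.5336, -0.2867, 0.0903]
orientation: [-0.0, 0.76, 0.65, -0.0]
wrist_force: [-0.2, -0.1, 0.7]
finger_gap: -0.0002
clock: 14.28
tcp_pos: [0.5349, -0.2799, 0.0908]
orientation: [-0.0, 0.76, 0.65, 0.0]
wrist_force: [-0.4, 0.4, -0.0]
finger_gap: 0.0002
clock 14.28 tcp [ 0.5349 -0.2799  0.0908] yawx 81.14 tilt [ 0.  0. -1.] F [-0.4   0.42 -0.04] gap 0.0002 j [-0.62  0.45 -0.13  0.99  0.    1.11]
 turn deg -0.01 units -0.0  shift mm [105.2  -0.4   4.5] units [ 0.1315 -0.0005  0.0056]
```

```bash
cat >> h.py <<'E'
def st():
    s=env.get_state(); p=np.array(s['tcp_pos']); v=np.array([np.cos(MY),np.sin(MY)]); f=np.array(s['wrist_force'])
    print('t %.2f  metery(TCP) %.2f mm  x %.2f z %.2f | push along %.2f N lat %.2f z %.2f'%(s['clock'],((p[:2]-MO)@v)*1e3,meterframe(p)[0]*1e3,p[2]*1e3,-f[:2]@v,f[:2]@np.array([v[1],-v[0]]),f[2]))
E
python3 -m creep '{"hand":[0,0,0,0,0],"delta_pos":[[0,0,0.002],[0.003,0,0.002],[0.003,0,0],[0.003,0,0],[0,0,0]],"turn":[0,0,0,0,0]}'; python3 -c "
from h import *
st()";python3 -m creep '{"hand":[0,0,0,0,0],"delta_pos":[[0.0015,0,0],[0.0015,0,0],[0.0015,0,0],[0.0015,0,0],[0.0015,0,0]],"turn":[0,0,0,0,0]}'; python3 -c "
from h import *
st()"; python3 -m creep '{"hand":[0,0,0,0,0],"delta_pos":[[0.002,0,0],[0.002,0,0],[0.002,0,0],[0.002,0,0],[0.002,0,0]],"turn":[0,0,0,0,0]}'; python3 -c "
from h import *
st()"
```

```text
clock: 14.7
tcp_pos: [0.5359, -0.2727, 0.0874]
orientation: [-0.0, 0.76, 0.65, 0.0]
wrist_force: [-0.2, -0.2, 0.2]
finger_gap: -0.0003
t 14.70  metery(TCP) -210.26 mm  x -0.96 z 87.38 | push along 0.23 N lat -0.20 z 0.22
clock: 15.12
tcp_pos: [0.5369, -0.2673, 0.0875]
orientation: [0.0, 0.76, 0.65, 0.0]
wrist_force: [0.2, -0.7, -0.2]
finger_gap: 0.0002
t 15.12  metery(TCP) -204.80 mm  x -0.77 z 87.52 | push along 0.63 N lat 0.25 z -0.17
clock: 15.53
tcp_pos: [0.5381, -0.2598, 0.0875]
orientation: [0.0, 0.76, 0.65, -0.0]
wrist_force: [-0.1, -2.5, -0.0]
finger_gap: 0.0002
t 15.53  metery(TCP) -197.21 mm  x -0.81 z 87.50 | push along 2.46 N lat 0.32 z -0.05
```

```bash
python3 -m creep '{"hand":[0,0,0,0,0],"delta_pos":[[0.002,0,0],[0.002,0,0],[0.003,0,0],[0.003,0,0],[0.003,0,0]],"turn":[0,0,0,0,0]}'; python3 -c "
from h import *
st()";python3 -m creep '{"hand":[0,0,0,0,0],"delta_pos":[[0.003,0,0],[0.003,0,0],[0.003,0,0],[0.003,0,0],[0.003,0,0]],"turn":[0,0,0,0,0]}'; python3 -c "
from h import *
st()
for n in ('wrist','scene','side'):
    c=env.read_camera(n); save(c,f'pics/{n}5.png'); np.savez(f'{n}5.npz',**c)
a=cv2.imread('pics/scene5.png')[190:310,150:310]
cv2.imwrite('pics/g5.png',cv2.resize(a,(800,600),interpolation=3))
"
```

```text
clock: 15.95
tcp_pos: [0.5397, -0.2491, 0.0875]
orientation: [0.0, 0.76, 0.65, -0.0]
wrist_force: [-1.1, -3.5, -0.3]
finger_gap: 0.0001
t 15.95  metery(TCP) -186.31 mm  x -0.87 z 87.50 | push along 3.63 N lat -0.52 z -0.34
clock: 16.37
tcp_pos: [0.5415, -0.2372, 0.0875]
orientation: [-0.0, 0.76, 0.65, -0.0]
wrist_force: [-2.8, -3.6, 0.0]
finger_gap: 0.0001
t 16.37  metery(TCP) -174.27 mm  x -0.90 z 87.50 | push along 4.00 N lat -2.25 z 0.05
```

View pics/g5.png

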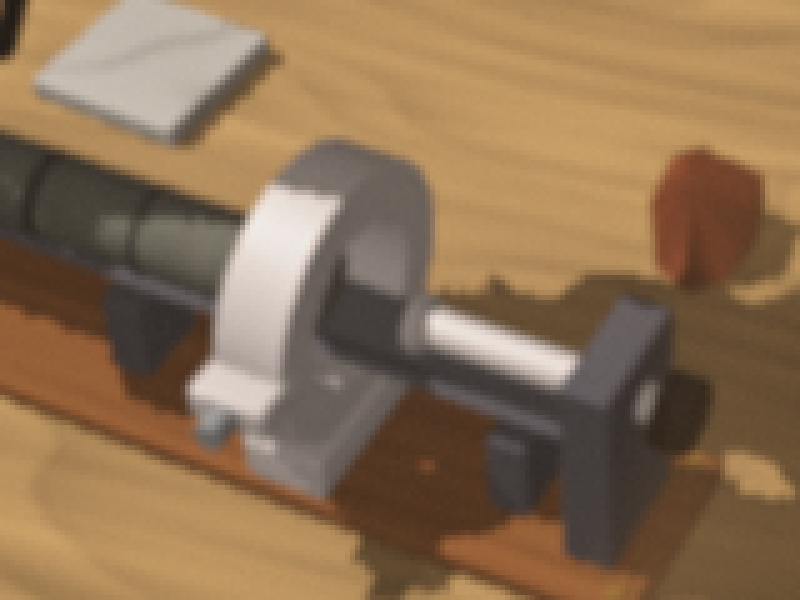

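The core front is at the loop's entry, at crop (row 235, col 235), and still lies in the groove. The pad is visible at crop column 410. Sliding takes about 4 N. Continuing.

```bash
python3 -m creep '{"hand":[0,0,0,0,0],"delta_pos":[[0.003,-0.0003,0],[0.003,-0.0002,0],[0.003,0,0],[0.003,0,0],[0.003,0,0]],"turn":[0,0,0,0,0]}'; python3 -c "
from h import *
st()";python3 -m creep '{"hand":[0,0,0,0,0],"delta_pos":[[0.003,0,0],[0.003,0,0],[0.002,0,0],[0.002,0,0],[0.001,0,0]],"turn":[0,0,0,0,0]}'; python3 -c "
from h import *
st()
c=env.read_camera('scene'); save(c,f'pics/scene6.png'); np.savez('scene6.npz',**c)
m=meterframe(cloud(c,'scene'),np.array((.5685,-.0635)));q=m[(c['depth']>0)&(abs(m[...,0])<.022)&(m[...,2]>.075)&(m[...,2]<.104)&(m[...,1]>.015)&(m[...,1]<.11)]
for lo in (.076,.084,.09,.094): 
    h=q[(q[:,2]>lo)&(q[:,2]<lo+.008)]; print(lo,np.histogram(h[:,1]*1e3,np.arange(15,61,2.5))[0])
a=cv2.imread('pics/scene6.png')[205:295,190:310]
cv2.imwrite('pics/g6.png',cv2.resize(a,(800,600),interpolation=3))
"
```

```text
clock: 16.93
tcp_pos: [0.5433, -0.2253, 0.0875]
orientation: [0.0, 0.76, 0.65, 0.0]
wrist_force: [0.6, -3.1, -0.4]
finger_gap: 0.0002
t 16.93  metery(TCP) -162.26 mm  x -0.94 z 87.51 | push along 2.96 N lat 1.04 z -0.39
clock: 17.35
tcp_pos: [0.5445, -0.2166, 0.0876]
orientation: [0.0, 0.76, 0.65, 0.0]
wrist_force: [0.4, -3.0, 0.3]
finger_gap: 0.0
t 17.35  metery(TCP) -153.46 mm  x -1.07 z 87.56 | push along 2.89 N lat 0.90 z 0.34
0.076 [28  7  0  0  0  0  0  0  1  2  8  7  2  4  4  4  2  4]
0.084 [25  7  0  0  0  0  0  0  5  6 14 11  8  6  7  8  8  7]
0.09 [21  4  0  0  0  0  0  0  3  3 10  1  1  0  0  1  0  1]
0.094 [14  2  0  0  0  0  0  0  0  0  1  0  0  0  0  0  0  0]
```

View pics/g6.png

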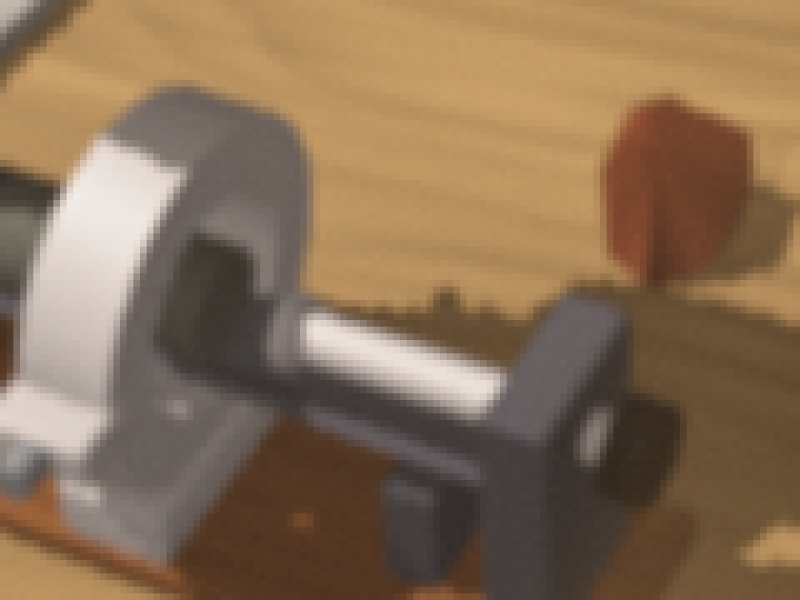

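The core front is visible through the loop at about y = +19 mm, and the pad edge is at about +36 mm, so about 17 mm remain. Advancing 10 mm, then creeping.

```bash
python3 -m creep '{"hand":[0,0,0,0,0],"delta_pos":[[0.003,0.0001,0],[0.003,0.0001,0],[0.003,0,0],[0.002,0,0],[0.001,0,0]],"turn":[0,0,0,0,0]}'; python3 -c "
from h import *
st()";python3 -m creep '{"hand":[0,0,0,0,0],"delta_pos":[[0.0004,0,0],[0.0004,0,0],[0.0004,0,0],[0.0004,0,0],[0.0004,0,0]],"turn":[0,0,0,0,0]}'; python3 -c "
from h import *
st()"
```

```text
clock: 17.82
tcp_pos: [0.546, -0.207, 0.0875]
orientation: [-0.0, 0.76, 0.65, 0.0]
wrist_force: [-0.1, -3.5, -0.2]
finger_gap: 0.0
t 17.82  metery(TCP) -143.75 mm  x -1.10 z 87.47 | push along 3.46 N lat 0.48 z -0.17
clock: 18.23
tcp_pos: [0.5462, -0.2058, 0.0875]
orientation: [-0.0, 0.76, 0.65, 0.0]
wrist_force: [-0.7, -3.3, -0.0]
finger_gap: -0.0002
t 18.23  metery(TCP) -142.53 mm  x -1.06 z 87.47 | push along 3.32 N lat -0.19 z -0.05
```

```bash
cat > ck.py <<'E'
import sys
from h import *
st(); f=np.array(env.get_state()['wrist_force']); sys.exit(0 if -f[:2]@np.array([np.cos(MY),np.sin(MY)])<5.5 else 1)
E
python3 -m creep '{"hand":[0,0,0,0,0],"delta_pos":[[0.0004,0,0],[0.0004,0,0],[0.0004,0,0],[0.0004,0,0],[0.0004,0,0]],"turn":[0,0,0,0,0]}' >/dev/null && python3 ck.py && python3 -m creep '{"hand":[0,0,0,0,0],"delta_pos":[[0.0004,0,0],[0.0004,0,0],[0.0004,0,0],[0.0003,0,0],[0.0003,0,0]],"turn":[0,0,0,0,0]}' >/dev/null && python3 ck.py && python3 -m creep '{"hand":[0,0,0,0,0],"delta_pos":[[0.0003,0,0],[0.0003,0,0],[0.0003,0,0],[0.0003,0,0],[0.0003,0,0]],"turn":[0,0,0,0,0]}' >/dev/null && python3 ck.py && python3 -m creep '{"hand":[0,0,0,0,0],"delta_pos":[[0.0003,0,0],[0.0003,0,0],[0.0003,0,0],[0.0003,0,0],[0.0003,0,0]],"turn":[0,0,0,0,0]}' >/dev/null && python3 ck.py 
```

```text
t 18.65  metery(TCP) -140.87 mm  x -1.08 z 87.47 | push along 3.31 N lat 0.56 z -0.68
t 19.07  metery(TCP) -139.38 mm  x -1.10 z 87.44 | push along 3.56 N lat 0.35 z -0.20
t 19.48  metery(TCP) -138.26 mm  x -1.07 z 87.48 | push along 2.67 N lat 0.18 z -0.57
t 19.90  metery(TCP) -136.99 mm  x -1.07 z 87.44 | push along 3.25 N lat -0.04 z 0.02
```

```bash

python3 -m creep '{"hand":[0,0,0,0,0],"delta_pos":[[0.0003,0,0],[0.0003,0,0],[0.0003,0,0],[0.0003,0,0],[0.0003,0,0]],"turn":[0,0,0,0,0]}' >/dev/null && python3 ck.py && python3 -m creep '{"hand":[0,0,0,0,0],"delta_pos":[[0.0003,0,0],[0.0003,0,0],[0.0003,0,0],[0.0003,0,0],[0.0003,0,0]],"turn":[0,0,0,0,0]}' >/dev/null && python3 ck.py && python3 -m creep '{"hand":[0,0,0,0,0],"delta_pos":[[0.0003,0,0],[0.0003,0,0],[0.0003,0,0],[0.0003,0,0],[0.0003,0,0]],"turn":[0,0,0,0,0]}' >/dev/null && python3 ck.py && python3 -m creep '{"hand":[0,0,0,0,0],"delta_pos":[[0.0003,0,0],[0.0003,0,0],[0.0003,0,0],[0.0003,0,0],[0.0003,0,0]],"turn":[0,0,0,0,0]}' >/dev/null && python3 ck.py 
```

```text
t 20.32  metery(TCP) -135.81 mm  x -1.10 z 87.45 | push along 3.75 N lat -0.50 z -0.81
t 20.73  metery(TCP) -134.61 mm  x -1.06 z 87.47 | push along 3.88 N lat -0.30 z 1.08
t 21.15  metery(TCP) -133.73 mm  x -1.08 z 87.47 | push along 5.96 N lat -0.69 z 0.22
```

Contact with the screw: the push rose to 6 N against about 3.4 N sliding. The target is about 13.4 N total, stepping up in small increments.

```bash

python3 -m creep '{"hand":[0,0,0,0,0],"delta_pos":[[0.0002,0,0],[0.0002,0,0],[0,0,0],[0,0,0],[0,0,0]],"turn":[0,0,0,0,0]}' >/dev/null; python3 ck.py
```

```text
t 21.57  metery(TCP) -133.71 mm  x -1.07 z 87.50 | push along 5.93 N lat -0.48 z 0.53
```

```bash

python3 -m creep '{"hand":[0,0,0,0,0],"delta_pos":[[0.0002,0,0],[0.0002,0,0],[0,0,0],[0,0,0],[0,0,0]],"turn":[0,0,0,0,0]}' >/dev/null; python3 ck.py
```

```text
t 21.98  metery(TCP) -133.71 mm  x -1.06 z 87.51 | push along 5.94 N lat -1.36 z -0.88
```

```bash

python3 -m creep '{"hand":[0,0,0,0,0],"delta_pos":[[0.0003,0,0],[0.0003,0,0],[0,0,0],[0,0,0],[0,0,0]],"turn":[0,0,0,0,0]}' >/dev/null; python3 ck.py
```

```text
t 22.40  metery(TCP) -133.71 mm  x -1.03 z 87.54 | push along 7.08 N lat -0.54 z -0.46
```

```bash

python3 -m creep '{"hand":[0,0,0,0,0],"delta_pos":[[0.0004,0,0],[0.0004,0,0],[0.0004,0,0],[0,0,0],[0,0,0]],"turn":[0,0,0,0,0]}' >/dev/null; python3 ck.py
```

```text
t 22.82  metery(TCP) -133.67 mm  x -0.98 z 87.60 | push along 11.03 N lat -1.12 z -0.64
```

```bash

python3 -m creep '{"hand":[0,0,0,0,0],"delta_pos":[[0.0004,0,0],[0.0004,0,0],[0.0004,0,0],[0,0,0],[0,0,0]],"turn":[0,0,0,0,0]}' >/dev/null; python3 ck.py
```

```text
t 23.23  metery(TCP) -133.61 mm  x -0.88 z 87.72 | push along 12.44 N lat -1.10 z -0.63
```

```bash

python3 -m creep '{"hand":[0,0,0,0,0],"delta_pos":[[0.0003,0,0],[0,0,0],[0,0,0],[0,0,0],[0,0,0]],"turn":[0,0,0,0,0]}' >/dev/null; python3 ck.py
```

```text
t 23.65  metery(TCP) -133.59 mm  x -0.90 z 87.75 | push along 14.38 N lat -2.08 z -0.97
```

```bash

python3 -m creep '{"hand":[0,0,0,0,0],"delta_pos":[[0,0,0],[0,0,0],[0,0,0],[0,0,0],[0,0,0]],"turn":[0,0,0,0,0]}' >/dev/null; python3 ck.py;python3 -m creep '{"hand":[0,0,0,0,0],"delta_pos":[[0,0,0],[0,0,0],[0,0,0],[0,0,0],[0,0,0]],"turn":[0,0,0,0,0]}' >/dev/null; python3 ck.py
```

```text
t 24.07  metery(TCP) -133.61 mm  x -0.86 z 87.77 | push along 14.42 N lat -1.83 z -0.51
t 24.48  metery(TCP) -133.61 mm  x -0.85 z 87.76 | push along 14.55 N lat -2.34 z -1.09
```

```bash

python3 -m creep '{"hand":[0,0,0,0,0],"delta_pos":[[-0.0002,0,0],[0,0,0],[0,0,0],[0,0,0],[0,0,0]],"turn":[0,0,0,0,0]}' >/dev/null; python3 ck.py;python3 -m creep '{"hand":[0,0,0,0,0],"delta_pos":[[0,0,0],[0,0,0],[0,0,0],[0,0,0],[0,0,0]],"turn":[0,0,0,0,0]}' >/dev/null; python3 ck.py; python3 -m creep '{"hand":[0,0,0,0,0],"delta_pos":[[0,0,0],[0,0,0],[0,0,0],[0,0,0],[0,0,0]],"turn":[0,0,0,0,0]}' >/dev/null; python3 ck.py; python3 -m creep '{"hand":[0,0,0,0,0],"delta_pos":[[0,0,0],[0,0,0],[0,0,0],[0,0,0],[0,0,0]],"turn":[0,0,0,0,0]}' >/dev/null; python3 ck.py
```

```text
t 24.90  metery(TCP) -133.63 mm  x -0.86 z 87.77 | push along 13.68 N lat -1.73 z -0.86
t 25.32  metery(TCP) -133.60 mm  x -0.88 z 87.73 | push along 14.40 N lat -1.93 z 0.12
t 25.73  metery(TCP) -133.60 mm  x -0.86 z 87.75 | push along 14.20 N lat -2.81 z -0.64
t 26.15  metery(TCP) -133.61 mm  x -0.88 z 87.75 | push along 14.66 N lat -1.88 z -0.77
```

Held steady at about 14.3 N total, which is about 10.8 N on the screw, for over 2 s. Backing off and checking.

```bash

python3 -m creep '{"hand":[0,0,0,0,0],"delta_pos":[[-0.001,0,0],[-0.002,0,0],[-0.003,0,0],[-0.008,0,0],[-0.012,0,0]],"turn":[0,0,0,0,0]}'; python3 -m creep '{"hand":[0,0,0,0,0],"delta_pos":[[-0.01,0,0],[0,0,-0.01],[0,0,-0.03],[0,0,-0.04],[0,0,-0.04]],"turn":[0,0,0,0,0]}'; python3 -m creep '{"hand":[0,0,0,0,0],"delta_pos":[[0,0,-0.04],[0,0,-0.02],[0,0,0],[0,0,0],[0,0,0]],"turn":[0,0,0,0,0]}'; python3 -c "
from h import *
st()
for n in ('wrist','scene','side'):
    c=env.read_camera(n); save(c,f'pics/{n}7.png'); np.savez(f'{n}7.npz',**c)
    m=meterframe(cloud(c,n),np.array({'wrist':(.5677,-.0664),'scene':(.5685,-.0635),'side':(.5699,-.0667)}[n]))
    k=(c['depth']>0)&(abs(m[...,0])<.02)&(m[...,2]>.086)&(m[...,2]<.106)&(m[...,1]>-.24)&(m[...,1]<.11)
    q=m[k]; q2=q[q[:,2]>.095]; print(n,'core y',np.percentile(q[:,1],[.5,99.5]).round(4) , 'above95:',np.percentile(q2[:,1],[.5,99.5]).round(4),np.percentile(q2[:,2],98).round(4))
a=cv2.imread('pics/scene7.png')[180:310,130:310]
cv2.imwrite('pics/g7.png',cv2.resize(a,(800,578),interpolation=3))
"
```

```text
clock: 26.57
tcp_pos: [0.545, -0.2134, 0.0874]
orientation: [-0.001, 0.759, 0.651, 0.001]
wrist_force: [0.5, 0.3, 0.7]
finger_gap: -0.0001
clock: 26.98
tcp_pos: [0.5429, -0.2218, 0.1843]
orientation: [-0.001, 0.76, 0.65, -0.0]
wrist_force: [0.0, 0.1, -0.5]
finger_gap: -0.0001
clock: 27.4
tcp_pos: [0.5433, -0.222, 0.2309]
orientation: [-0.001, 0.76, 0.65, -0.0]
wrist_force: [0.3, 0.4, -0.1]
finger_gap: 0.0001
t 27.40  metery(TCP) -158.99 mm  x -1.45 z 230.90 | push along -0.47 N lat 0.27 z -0.10
wrist core y [-0.1207 -0.0085] above95: [-0.1207 -0.0088] 0.1009
scene core y [-0.1216  0.1035] above95: [-0.1216  0.0371] 0.1
side core y [-0.1222  0.1074] above95: [-0.1217 -0.0012] 0.1029
```

View pics/g7.png

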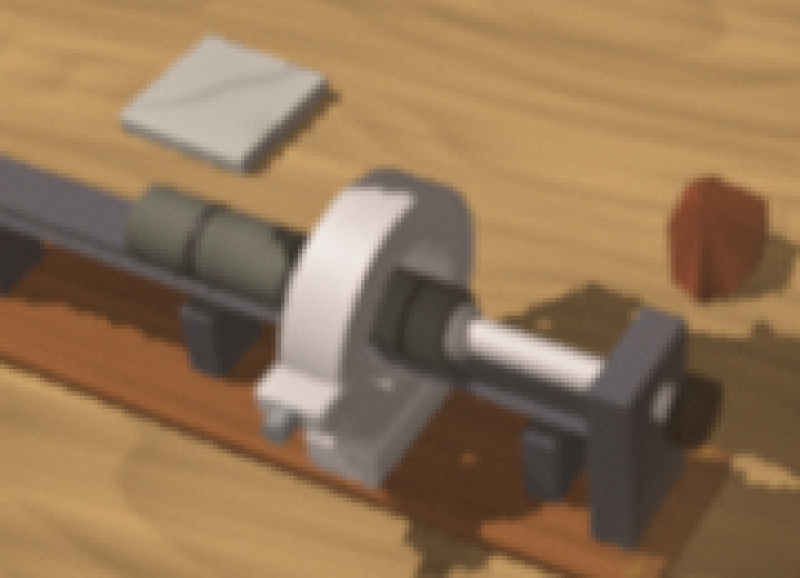

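View pics/side7.png

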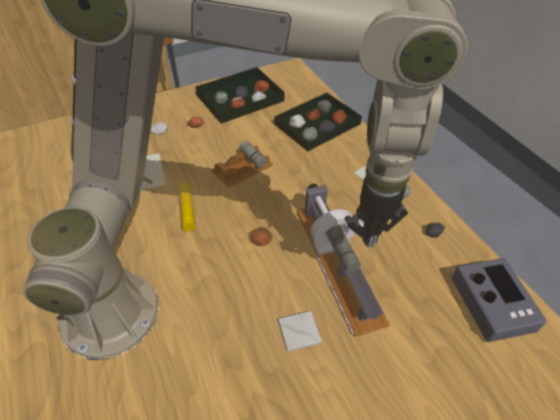

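The core lies through the loop with its front against the pad, at crop (row 325, col 455). Its rear is at y = -121 mm and its front at +37 to +38 mm. The short core, stone and tile haven't moved, and the hand is clear.

```bash
python3 -c "
from h import *
print(env.hand_in())"
```

```text
the job is handed in; nothing more can be done
None
```

The long core now lies in the V-groove, through the white loop and against the stop screw. I handed the job in at about 27.5 s of the 72 s allowed.

- **Placing:** I took the long grey core from the rest and lowered it into the groove before letting go. Its front end was then about 15 mm short of the loop.
- **Sliding:** Pushing with closed fingers took about 3–4 N. The screw was met by feel at about meter y = +38 mm, in line with the +35 to +38 mm seen by the cameras beforehand.
- **Seating:** I held about 14.3 N in total for over 2 s. Less the roughly 3.4 N of sliding friction, that is about 10.9 N on the screw. The highest push I read was 14.7 N in total, so the screw stayed below 16 N.
- **Last checks:** All three cameras put the core's rear end at about y = -121 mm. The scene camera put its front at about +37 mm, on the pad. Its top is 100–103 mm above the table, as expected for a seated core. In the pictures the short core, stone, tile and yellow look-alike were where they started, and the hand was clear of everything.
- **Disagreements:** The cameras differed by 1–3 mm. The fingers read 33.8 mm on the 36 mm core when gripping it, but it stayed level and did not slip. No check failed.

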